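# Put the wooden playing pieces back in their own trays

## Task

Games night is over: put the four beech playing pieces back, each into the low walnut tray made for it, lying or standing flat on the tray's floor. The puck goes into the large round tray, the die into the square tray, the domino into the oblong tray and the skittle pin, standing upright on its foot, into the small round tray. Leave the white cup and the small blue cue-chalk block where they are.

Things in the scene. Friction and masses are not known exactly. Their poses are not given: they have to be found in the camera images.
- puck: Beech disc lying flat, 58 mm diameter, 24 mm high, a dark ring inlaid in its top. Origin at its centre, 12 mm above its underside; z up.
- die: Large beech die, a 44 mm cube with black pips, lying flat. Origin at its centre, 22 mm above its underside; x, y, z along its edges.
- domino: Large beech domino with black pips on its upper face, lying flat: 80 mm along its x, 40 mm along its y, 20 mm thick. Origin at its centre, 10 mm above its underside.
- pin: Beech skittle pin standing upright, 85 mm tall: a straight round body of 36 mm diameter from the foot up to 52 mm, then a narrow neck and a round head of 25 mm diameter. Origin at the centre of its foot, z up.
- puck_tray: Large round tray for the puck, 78 mm inside diameter. Walnut with grey felt floor, fixed to the table; rim 8 mm high, 4 mm thick, inner floor 3 mm above the table. Origin: centre of its underside, z up. 
- die_tray: Square tray for the die, 62 by 62 mm inside, sides along its x and y. Walnut with grey felt floor, fixed to the table; rim 8 mm high, 4 mm thick, inner floor 3 mm above the table. Origin: centre of its underside, z up. 
- domino_tray: Oblong tray for the domino, 98 mm inside along its x, 58 mm along its y. Walnut with grey felt floor, fixed to the table; rim 8 mm high, 4 mm thick, inner floor 3 mm above the table. Origin: centre of its underside, z up. 
- pin_tray: Small round tray for the skittle pin, 54 mm inside diameter. Walnut with grey felt floor, fixed to the table; rim 8 mm high, 4 mm thick, inner floor 3 mm above the table. Origin: centre of its underside, z up. 
- cup: White stoneware cup without a handle, 72 mm across the rim, 80 mm tall, standing loose among the pieces; not to be disturbed. Origin at the centre of its underside.
- chalk: Small blue block of cue chalk, 23 by 23 by 22 mm high, loose among the pieces; not to be disturbed. Origin at the centre of its underside.
There are look-alikes about, which are no part of the job. What is shaped like the pin but turquoise is not meant.

How it is judged:
By the outcome, as a careful person would: the job done as asked, in the order asked, and still so for the second after the job is handed in, with the robot touching nothing.
It also fails if it takes over 104 s, if anything falls off the work surface, if the arm or the gripper's body presses on something with over 40 N, if the wrist force passes 120 N, or if a joint passes its speed limit or range.

## Robot

A 6-joint arm with a two-finger parallel gripper is mounted at the origin on the work surface. World frame = base frame: x ahead of the robot, y to its left, z up, the work surface at z = 0. Lengths are in m, angles in degrees, forces in N, time in s.
With the tool pointing down it reaches from about 0.425 to 0.95 m from the base axis. Payload 14.7 kg.
Tool frame: the origin (TCP) lies midway between the tips of the shut fingers; the grasp point (between the pads) lies 19 mm behind it (pinch_z is the distance from the TCP to the grasp point, in m); z points along the fingers, y is the line along which they close (so a half turn about z gives the same grasp; the last joint's range is limited). The gripper opens to 85 mm and grips with 20 to 120 N. Pads are 22 mm wide; open, the fingers measure 114 mm over their backs; the gripper's body (76 mm by 85 mm) begins 54 mm behind the grasp point. The pads swing forward as they close: fully open they stand 13 mm farther back than shut.
Start: joints at [-66.784, 27.513, 91.461, -0, 61.026, -2.67], TCP at [0.284, -0.585, 0.231] pointing down, gripper open.
Joint ranges: [-157.49, 157.49], [-46.99, 117.5], [13.45, 153.17], [-89.5, 269.5], [5.16, 153.95], [-167.48, 167.48]. Speed limits (degrees/s): [108.29, 108.29, 136.94, 172.46, 172.46, 172.46].

## Interface

Orientations are given as [roll, pitch, yaw] about the fixed x, y, z axes, in that order (R = Rz(yaw) Ry(pitch) Rx(roll)).
In Python, from workcell import read_state, camera, calibration, sign_off, pinch_z gives the robot as it stands.
- The arm moves only by the shell command python3 -m jog 'ROWS'. ROWS is text: rows parted by semicolons, each of 7 numbers parted by spaces: the turn, a rotation vector about the tool's x, y, z in units of 5 degrees (1.0 is 5 degrees), then the shift along the tool's x, y, z in units of 30 mm (1.0 is 30 mm), then the finger opening in mm, from 0 to 85.4. In form: ax ay az x y z gripper; .... A call has exactly 10 rows; each row shifts and turns the commanded pose from where the row before left it, along the tool's axes as they then stand; what a row does not reach is not made up. A row lasts 1/12 s, in which the tool goes at most 41.7 mm and 7.16 degrees, less where a joint would pass 70% of its speed; a pose out of reach is approached as far as the arm can. A call is refused whole if a number of a shift passes 1 or a number of a turn 1, either way. A call with a gripper value outside its range is refused whole. The fingers move at their own pace and stop on an object; the grip force is fixed at half the most. Time passes only in rows, so rows that do not move let the fingers close, or fill a call up. It gives the time, the measured TCP pose, the force, the opening and the grip force at its end, in the units of the state.
- read_state(): the state, without advancing time (a new reading comes with each control period).
- camera(name): name is "side" or "top" or "wrist"; returns the picture (420x560x3 uint8, red, green, blue); there is no depth.
- calibration(name): a dict with "camera_matrix" (3x3 intrinsics, pixels), "pose" (4x4, takes a point from camera to world coordinates); the wrist camera has in their place "tool_from_camera" (4x4, takes a point from camera to tool coordinates, whose origin is the TCP and whose axes are the flange's). Camera axes: x right, y down, z forward; pixel columns grow to the right and rows downward; lengths in m; the calibration is good to about 2 mm. A picture is of the moment at which its call begins: read the wrist's pose just before it. calibration takes no time and is no camera call.
- sign_off(): hands the job in; it is judged then, once.
The state is a dict: "time": time; "joints": joint angles; "qvel": joint speeds; "tau": joint torques, N m; "eef_pos": TCP position; "tool_rot": TCP orientation; "ft_force": force on the tool from outside, world axes, zero at the start; "moment": the same for the moment, N m; "width": finger opening in m; "grasp_force": force on a finger pad.
Only numpy, scipy, OpenCV 4.12 (cv2) and the standard library are available. Lean on these libraries where they do the work, as an engineer would, in place of code of your own. Each camera call takes 0.05 s, during which the arm holds its last target. There are 200 camera calls.

## Working session

There is one attempt and no reset: what is moved stays moved. The work goes in short steps, Python scripts to look and compute and a shell command to move; the robot and the scene stay as the last step left them, time stands still between calls to the robot, and variables do not carry over. Pictures are saved under pics/ and viewed, at most 14 in all, crops included, and the job is handed in when it is done.

```bash
ls; mkdir -p pics; python3 - <<'E'
from workcell import *
import cv2,numpy as np
np.set_printoptions(precision=4,suppress=True)
print(read_state(),pinch_z)
for n in("top","side"):
    cv2.imwrite(f"pics/{n}0.png",cv2.resize(camera(n)[:,:,::-1],(800,600),interpolation=cv2.INTER_CUBIC))
    print(n,calibration(n))
print(calibration("wrist"))
E
```

```text
pics
{'time': 0.0, 'joints': array([-66.7862,  27.5509,  91.4946,  -0.0003,  61.026 ,  -2.6702]), 'qvel': array([ 0.0019, -0.0554, -0.0622,  0.0686, -0.0903, -0.0166]), 'tau': array([  0.0048, -95.0619, -43.0193,   0.    ,   0.0118,   0.    ]), 'eef_pos': array([ 0.2836, -0.5844,  0.2307]), 'tool_rot': array([-179.9286,   -0.003 ,   25.8841]), 'ft_force': array([ 0.3327, -0.2037, -0.2636]), 'moment': array([-0.0175, -0.0044,  0.0111]), 'grasp_force': 0.0, 'width': 0.08575699445759534} 0.0187
top {'camera_matrix': array([[540.5136,   0.    , 280.9409],
       [  0.    , 540.5136, 204.931 ],
       [  0.    ,   0.    ,   1.    ]]), 'pose': array([[ 0.0062, -0.9957,  0.0925,  0.4191],
       [-0.9997, -0.0081, -0.0209, -0.0189],
       [ 0.0215, -0.0923, -0.9955,  1.2608],
       [ 0.    ,  0.    ,  0.    ,  1.    ]])}
side {'camera_matrix': array([[414.3582,   0.    , 284.0273],
       [  0.    , 414.3582, 202.3418],
       [  0.    ,   0.    ,   1.    ]]), 'pose': array([[ 0.9905, -0.0968,  0.0978,  0.4446],
       [-0.1372, -0.7521,  0.6446, -0.6306],
       [ 0.0111, -0.6519, -0.7583,  0.7665],
       [ 0.    ,  0.    ,  0.    ,  1.    ]])}
{'camera_matrix': array([[354.6766,   0.    , 275.9336],
       [  0.    , 354.6766, 206.2663],
       [  0.    ,   0.    ,   1.    ]]), 'tool_from_camera': array([[-0.0011, -0.9605, -0.2784,  0.0712],
       [ 1.    , -0.001 , -0.0003, -0.0005],
       [ 0.    , -0.2784,  0.9605, -0.1433],
       [ 0.    ,  0.    ,  0.    ,  1.    ]])}
```

View pics/top0.png

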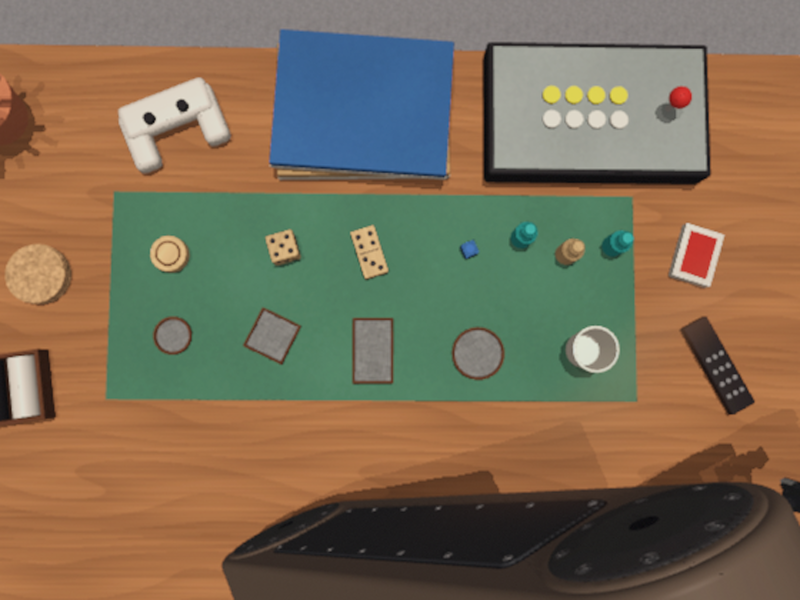

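View pics/side0.png

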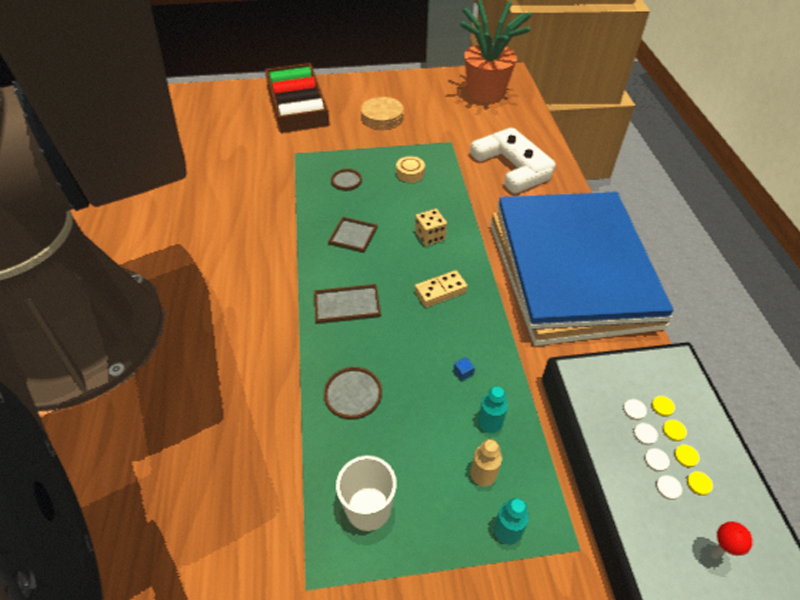

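Top picture (800×600 pixels). The pieces are the puck (168,254), die (283,247), domino (369,252) and beech pin (572,250). The trays are pin (173,335), die (272,335), domino (373,351) and puck (478,353).

What could be taken for what:
- **Pin:** turquoise pins at (526,234) and (621,243). The beech one at (572,250) is meant.
- **Puck:** the cork coaster at (37,274) is off the mat and has no ring. The ringed disc at (168,254) is meant.
- **Die:** the blue chalk at (470,249) is no candidate.
- **Puck tray and pin tray:** both are round. The large one at (478,353) is the puck's and the small one at (173,335) is the pin's.

I'll now make enlarged crops.

```bash
python3 - <<'E'
from workcell import *
import cv2,numpy as np
def crop(im,x0,y0,x1,y1,s,fn):
    c=cv2.resize(im[y0:y1,x0:x1,::-1],None,fx=s,fy=s,interpolation=cv2.INTER_CUBIC)
    for x in range((x0+9)//10*10,x1,10):
        cv2.line(c,((x-x0)*s,0),((x-x0)*s,6 if x%50 else 14),(255,255,255),1)
        if x%20==0: cv2.putText(c,str(x),((x-x0)*s+2,16),0,.35,(255,255,255),1)
    for y in range((y0+9)//10*10,y1,10):
        cv2.line(c,(0,(y-y0)*s),(8,(y-y0)*s),(255,255,255),1)
        if y%20==0: cv2.putText(c,str(y),(10,(y-y0)*s+4),0,.35,(255,255,255),1)
    cv2.imwrite(fn,c)
t=camera("top");s=camera("side")
np.save("top.npy",t);np.save("side.npy",s)
crop(t,90,145,290,285,4,"pics/tL.png"); crop(t,290,145,450,285,4,"pics/tR.png")
crop(s,210,100,350,240,4,"pics/sF.png"); crop(s,210,230,390,380,4,"pics/sN.png")
# non-green blobs
for n,im,(x0,y0,x1,y1) in(("top",t,(82,140,440,276)),("side",s,(215,112,400,400))):
    h=cv2.cvtColor(im,cv2.COLOR_RGB2HSV)
    m=((h[...,0]<60)|(h[...,0]>84)|(h[...,1]<75)).astype(np.uint8)*255
    r=np.zeros_like(m);r[y0:y1,x0:x1]=m[y0:y1,x0:x1]
    r=cv2.morphologyEx(r,cv2.MORPH_OPEN,np.ones((3,3)))
    k,l,st,c=cv2.connectedComponentsWithStats(r)
    for i in range(1,k):
        if 60<st[i,4]<3000:
            cnt=cv2.findContours((l==i).astype(np.uint8),0,2)[0][0]
            print(n,st[i],c[i].round(1),[np.round(q,1) for q in cv2.minAreaRect(cnt)])
E
```

```text
top [245 157  27  39 673] [258.2 176.1] [array([258.2, 176.1]), array([36.3, 18.6]), np.float64(72.6)]
top [358 156  18  17 237] [366.6 164.1] [array([366.8, 164.3]), array([14.1, 19.1]), np.float64(45.0)]
top [185 160  26  26 486] [197.6 172.8] [array([197.6, 173. ]), array([23.3, 21.4]), np.float64(73.3)]
top [422 162  18  17 248] [431.1 170.1] [array([430.5, 170. ]), array([16., 17.]), np.float64(90.0)]
top [105 164  28  27 608] [118.3 177.4] [array([118.5, 177. ]), array([26., 27.]), np.float64(90.0)]
top [388 166  22  20 324] [398.7 175.6] [array([398.8, 175.6]), array([16.6, 23.3]), np.float64(60.3)]
top [322 168  13  13 124] [328.1 174.1] [array([328., 174.]), array([10.7, 11.6]), np.float64(63.4)]
top [170 215  41  40 992] [189.9 234.6] [array([189.9, 234.7]), array([30.9, 31.8]), np.float64(26.6)]
top [107 221  28  28 615] [120.2 234.4] [array([120.5, 234.5]), array([27., 27.]), np.float64(90.0)]
top [ 246  222   30   47 1410] [260.5 245. ] [array([260.5, 245. ]), array([46., 29.]), np.float64(90.0)]
top [ 316  228   38   39 1136] [334.3 247. ] [array([334.2, 246.9]), array(
[... 783 characters left out ...]
 171] [324.4 257.6] [array([324.5, 257.5]), array([13.9, 13.9]), np.float64(63.4)]
side [ 226  257   42   37 1228] [246.5 274.7] [array([246.5, 275. ]), array([36., 41.]), np.float64(90.0)]
side [339 271  15  21 202] [347.2 281.7] [array([346., 281.]), array([20., 14.]), np.float64(90.0)]
side [329 307  23  34 588] [340. 324.] [array([340.1, 323.5]), array([20.4, 34. ]), np.float64(14.0)]
side [ 235  318   43   54 1827] [256.  344.3] [array([256. , 344.5]), array([53., 42.]), np.float64(90.0)]
side [352 349  17  23 256] [361.  359.9] [array([360., 360.]), array([22., 16.]), np.float64(90.0)]
side [319 386  81  14 680] [368.4 394.6] [array([359. , 392.5]), array([13., 80.]), np.float64(90.0)]
```

View pics/tL.png

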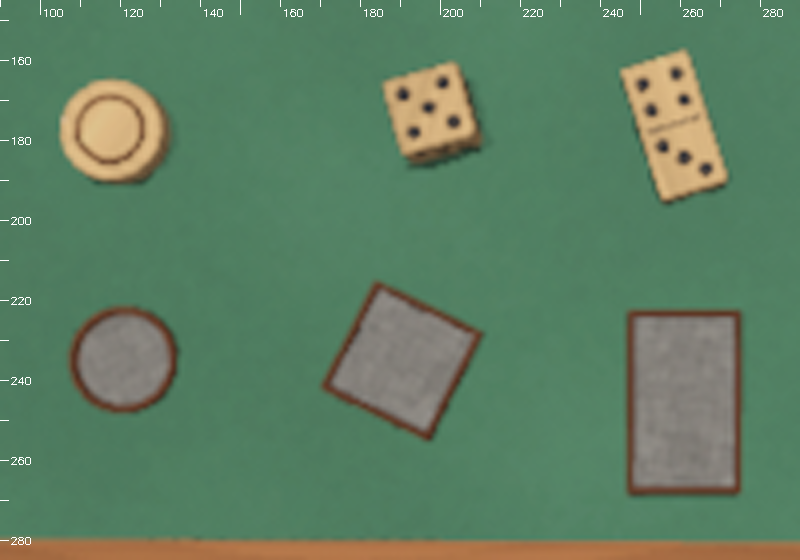

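View pics/tR.png

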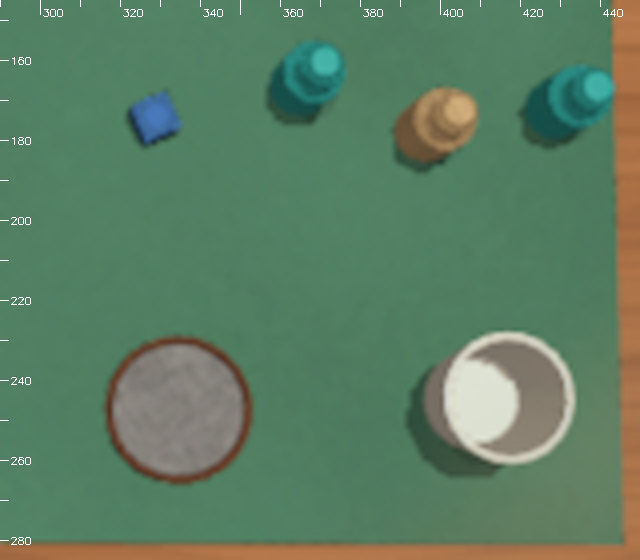

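View pics/sF.png

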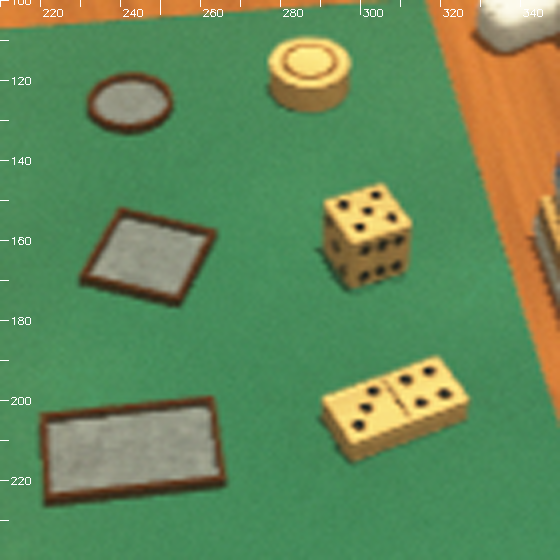

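View pics/sN.png

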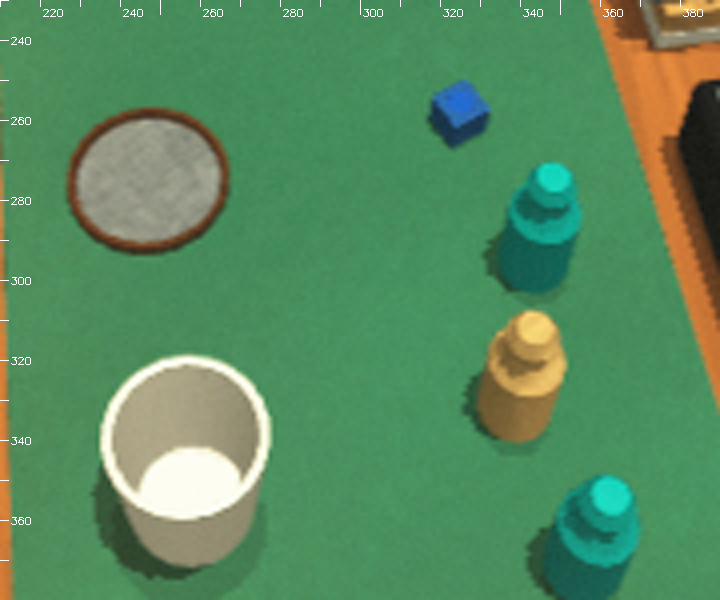

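The crops confirm the beech pin: its head is at top (405,172.8) and side (343.5,312), between two turquoise pins. The puck with its ring is at top (117.5,177.3), the die's middle pip at top (197,171.8) and the domino's line centre at top (258.5,176.3). Next I triangulate.

```bash
cat > g.py <<'E'
import numpy as np
from workcell import *
np.set_printoptions(precision=4,suppress=True)
def ray(n,uv,T=None):
    c=calibration(n);P=c["pose"] if T is None else T
    d=P[:3,:3]@np.linalg.solve(c["camera_matrix"],[uv[0],uv[1],1]);return P[:3,3],d/np.linalg.norm(d)
def tri(rs):
    A=sum(np.eye(3)-np.outer(d,d) for o,d in rs);b=sum((np.eye(3)-np.outer(d,d))@o for o,d in rs)
    p=np.linalg.solve(A,b);return p,max(np.linalg.norm((np.eye(3)-np.outer(d,d))@(p-o)) for o,d in rs)
def plane(n,uv,z,T=None):
    o,d=ray(n,uv,T);return o+d*(z-o[2])/d[2]
E
python3 - <<'E'
from g import *
P=dict(puck=((110,129),(310,62),.024),die=((428,107),(367,210),.044),dom=((674,125),(397,398),.02),
ptray=((179+800,410),(149,181+520),.011),dtray=((403,360.5),(149.5,257.5),.011),otray=((685,403),(131.5,450),.011),ntray=((124,359),(130,102),.011),
pin=((460+800,111),(534,329+520),.075),chalk=((957,118),(462,97+520),.022))
for k,(a,b,z) in P.items():
    ta=(a[0]/4+90-.4,a[1]/4+145-.4);sb=(b[0]/4+210-.4,b[1]/4+100-.4)
    p,e=tri([ray("top",ta),ray("side",sb)])
    print(k,p,"gap %.4f"%e,"top@z",plane("top",ta,z)[:2],"side@z",plane("side",sb,z)[:2],"R %.3f az %.1f"%(np.hypot(p[0],p[1]),np.degrees(np.arctan2(p[1],p[0]))))
def ang(a,b,z):
    q=[plane("top",(u/4+90-.4,v/4+145-.4),z) for u,v in(a,b)];d=q[1]-q[0];print("yaw %.1f len %.4f"%(np.degrees(np.arctan2(d[1],d[0])),np.linalg.norm(d)))
ang((414,132),(403,94),.044);ang((403,94),(442,82),.044)
ang((663,201),(621,70),.02);ang((728,180),(687,50),.02)
ang((323,386),(378,283),.011);ang((430,440),(482,333),.011)
ang((629,494),(629,312),.011);ang((740,494),(741,312),.011)
E
```

```text
puck [0.5958 0.3325 0.0208] gap 0.0004 top@z [0.5957 0.3316] side@z [0.5947 0.3283] R 0.682 az 29.2
die [0.6064 0.1474 0.0432] gap 0.0008 top@z [0.6071 0.1473] side@z [0.6053 0.1465] R 0.624 az 13.7
dom [0.6018 0.0085 0.0178] gap 0.0001 top@z [0.6016 0.0084] side@z [0.6013 0.0065] R 0.602 az 0.8
ptray [ 0.4381 -0.1703  0.0013] gap 0.0005 top@z [ 0.4384 -0.1692] side@z [ 0.4377 -0.1762] R 0.470 az -21.2
dtray [0.4648 0.1645 0.0016] gap 0.0002 top@z [0.4647 0.1631] side@z [0.4643 0.1547] R 0.493 az 19.5
otray [0.4412 0.0008 0.003 ] gap 0.0003 top@z [0.4413 0.0006] side@z [ 0.4409 -0.0059] R 0.441 az 0.1
ntray [0.464  0.3248 0.0035] gap 0.0007 top@z [0.4644 0.3228] side@z [0.4631 0.3154] R 0.566 az 35.0
pin [ 0.6025 -0.3168  0.0825] gap 0.0007 top@z [ 0.6044 -0.3188] side@z [ 0.6035 -0.3133] R 0.681 az -27.7
chalk [ 0.6069 -0.1552  0.0252] gap 0.0004 top@z [ 0.6069 -0.1556] side@z [ 0.608  -0.1532] R 0.626 az -14.3
yaw 17.1 len 0.0227
yaw -72.1 len 0.0230
yaw 18.3 len 0.0803
yaw 17.8 len 0.0796
yaw -26.8 len 0.0668
yaw -24.9 len 0.0680
yaw 0.7 len 0.1045
yaw 0.1 len 0.1047
```

Everything fits its expected height and size. The yaws are die 17.5°, domino 18°, die tray −26° and domino tray 0.4°. I'll work at tool yaw 90, where tool x = world +y, tool y = world +x and tool z = down. First I rotate and approach.

```bash
python3 -m jog '0 0 -1 0 0 0 85;0 0 -1 0 0 0 85;0 0 -1 0 0 0 85;0 0 -1 0 0 0 85;0 0 -1 0 0 0 85;0 0 -1 0 0 0 85;0 0 -1 0 0 0 85;0 0 -1 0 0 0 85;0 0 -1 0 0 0 85;0 0 -1 0 0 0 85'; python3 -m jog '0 0 -1 0 0 0 85;0 0 -1 0 0 0 85;0 0 -0.82 0 0 0 85;0 0 0 0.9 1 0 85;0 0 0 0.9 1 0 85;0 0 0 0.9 1 0 85;0 0 0 0.9 1 0 85;0 0 0 0.9 1 0 85;0 0 0 0.9 1 0 85;0 0 0 0.9 1 0 85'
```

```text
time: 1.03
eef_pos: [0.2837, -0.5846, 0.2311]
tool_rot: [-180.0, -0.0, 76.1]
ft_force: [0.5, 0.2, 0.2]
width: 0.0852
grasp_force: 0.0
time: 1.87
eef_pos: [0.495, -0.3942, 0.2313]
tool_rot: [-180.0, -0.0, 90.0]
ft_force: [0.1, -1.6, 1.0]
width: 0.0851
grasp_force: 0.0
```

```bash
python3 -m jog '0 0 0 1 0.3 0 85;0 0 0 1 0.3 0 85;0 0 0 1 0.3 0 85;0 0 0 1 0.3 0 85;0 0 0 1 0.3 0 85;0 0 0 1 0.3 0 85;0 0 0 1 0.3 0 85;0 0 0 1 0.3 0 85;0 0 0 1 0.3 0 85;0 0 0 1 0.3 0 85'; python3 -m jog '0 0 0 1 0 0 85;0 0 0 1 0 0 85;0 0 0 1 0 0 85;0 0 0 1 0 0 85;0 0 0 1 0 0 85;0 0 0 1 0 0 85;0 0 0 1 0 0 85;0 0 0 1 0 0 85;0 0 0 1 0 0 85;0 0 0 1 0 0 85'; python3 -m jog '0 0 0 1 0.3 0.7 85;0 0 0 0.7 0.1 0.7 85;0 0 0 0.5 0 0.7 85;0 0 0 0 0 0 85;0 0 0 0 0 0 85;0 0 0 0 0 0 85;0 0 0 0 0 0 85;0 0 0 0 0 0 85;0 0 0 0 0 0 85;0 0 0 0 0 0 85'
cat > wr.py <<'E'
import sys,cv2
from g import *
from scipy.spatial.transform import Rotation as R
def snap(fn=None):
    s=read_state();im=camera("wrist");T=np.eye(4);T[:3,:3]=R.from_euler("xyz",s["tool_rot"],degrees=True).as_matrix();T[:3,3]=s["eef_pos"]
    T=T@calibration("wrist")["tool_from_camera"]
    if fn: cv2.imwrite(fn,im[:,:,::-1]);
    return im,T,s
def proj(T,p):
    q=np.linalg.inv(T)@np.append(p,1);q=calibration("wrist")["camera_matrix"]@q[:3];return q[:2]/q[2]
E
python3 - <<'E'
from wr import *
im,T,s=snap("pics/w1.png");print(s["eef_pos"],s["tool_rot"],proj(T,[.596,.332,.024]),proj(T,[.464,.324,.008]));np.save("T1.npy",T)
E
```

```text
time: 2.7
eef_pos: [0.5841, -0.0943, 0.2312]
tool_rot: [-180.0, -0.0, 90.0]
ft_force: [0.1, -0.9, -0.1]
width: 0.0851
grasp_force: 0.0
time: 3.53
eef_pos: [0.5837, 0.2057, 0.2312]
tool_rot: [-180.0, 0.0, 90.0]
ft_force: [0.3, -0.2, 0.5]
width: 0.0849
grasp_force: 0.0
time: 4.37
eef_pos: [0.5964, 0.2697, 0.169]
tool_rot: [179.9, -0.0, 89.9]
ft_force: [0.2, 0.6, 0.4]
width: 0.0852
grasp_force: 0.0
[0.5964 0.2697 0.169 ] [179.945   -0.0208  89.9473] [274.9618 115.5727] [117.4672 125.1414]
```

View pics/w1.png

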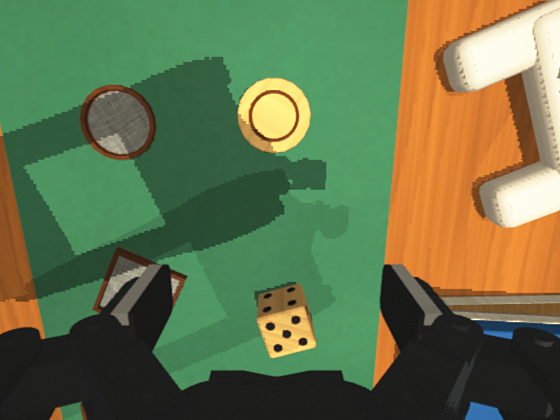

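The wrist view shows the puck ring at (274,115) against a predicted (275,115.6), and the pin tray at (118,122) against (117.5,125). Both agree, so I descend and grip.

```bash
python3 -m jog '0 0 0 1 0 0 85;0 0 0 1 0 0 85;0 0 0 0.08 0 0.8 85;0 0 0 0 0 0.8 85;0 0 0 0 0 0.8 85;0 0 0 0 0 0.8 85;0 0 0 0 0 0.8 85;0 0 0 0 0 0.8 85;0 0 0 0 0 0.5 85;0 0 0 0 0 0.27 85'; python3 -m jog '0 0 0 0 0 0 85;0 0 0 0 0 0 40;0 0 0 0 0 0 40;0 0 0 0 0 0 40;0 0 0 0 0 0 40;0 0 0 0 0 0 40;0 0 0 0 0 0 40;0 0 0 0 0 0 40;0 0 0 0 0 0 40;0 0 0 0 0 0 40'
```

```text
time: 5.25
eef_pos: [0.5951, 0.332, -0.0008]
tool_rot: [-179.9, 0.1, 90.0]
ft_force: [-0.5, 0.7, 0.0]
width: 0.085
grasp_force: 0.0
time: 6.08
eef_pos: [0.5969, 0.333, 0.0033]
tool_rot: [179.9, -0.1, 90.0]
ft_force: [-1.3, -1.0, 8.9]
width: 0.0562
grasp_force: 62.8
```

```bash
python3 -m jog '0 0 0 0 0 -0.5 40;0 0 0 0 0 -0.8 40;0 0 0 0 0 -0.8 40;0 0 0 0 0 -0.8 40;0 0 0 0 0 -0.8 40;0 0 0 0 0 -0.3 40;0 0 0 -1 0 0 40;0 0 0 -1 0 0 40;0 0 0 -1 0 0 40;0 0 0 -1 0 0 40'; python3 -m jog '0 0 0 -1 -0.5 0 40;0 0 0 -1 -0.5 0 40;0 0 0 -1 -0.5 0 40;0 0 0 -1 -0.5 0 40;0 0 0 -1 -0.5 0 40;0 0 0 -1 -0.5 0 40;0 0 0 -1 -0.5 0 40;0 0 0 -1 -0.5 0 40;0 0 0 -1 -0.5 0 40;0 0 0 -1 -0.5 0 40'; python3 -m jog '0 0 0 -1 -0.2 0 40;0 0 0 -1 -0.1 0 40;0 0 0 -0.73 0 0 40;0 0 0 0 0 0.7 40;0 0 0 0 0 0.7 40;0 0 0 0 0 0.7 40;0 0 0 0 0 0 40;0 0 0 0 0 0 40;0 0 0 0 0 0 40;0 0 0 0 0 0 40'
```

```text
time: 6.92
eef_pos: [0.5958, 0.2115, 0.1222]
tool_rot: [179.9, -0.0, 90.0]
ft_force: [1.3, 0.1, -1.0]
width: 0.056
grasp_force: 63.7
time: 7.75
eef_pos: [0.4452, -0.0886, 0.122]
tool_rot: [179.9, 0.0, 90.0]
ft_force: [1.2, -0.4, -0.8]
width: 0.0557
grasp_force: 63.8
time: 8.58
eef_pos: [0.4377, -0.1695, 0.0595]
tool_rot: [179.9, 0.0, 90.0]
ft_force: [-0.3, 0.7, -1.2]
width: 0.056
grasp_force: 64.0
```

```bash
python3 -m jog '0 0 0 0 0 0.6 40;0 0 0 0 0 0.5 40;0 0 0 0 0 0.4 40;0 0 0 0 0 0.2 40;0 0 0 0 0 0.1 40;0 0 0 0 0 0 40;0 0 0 0 0 0 85;0 0 0 0 0 0 85;0 0 0 0 0 0 85;0 0 0 0 0 0 85'; python3 -m jog '0 0 0 0 0 0 85;0 0 0 0 0 0 85;0 0 0 0 0 -0.5 85;0 0 0 0 0 -0.8 85;0 0 0 0 0 -0.8 85;0 0 0 0 0 -0.8 85;0 0 0 0 0 -0.8 85;0 0 0 0 0 0 85;0 0 0 0 0 0 85;0 0 0 0 0 0 85'
python3 - <<'E'
from wr import *
im,T,s=snap();print(s["eef_pos"],proj(T,[.438,-.17,.027]))
t=camera("side")[240:310,200:290];
a=cv2.resize(im,(420,315));b=cv2.resize(t,None,fx=4,fy=4,interpolation=2)[:315,:360]
b=cv2.copyMakeBorder(b,0,315-b.shape[0],0,0,0)
cv2.imwrite("pics/p1.png",np.hstack([a,b])[:,:,::-1])
E
```

```text
time: 9.42
eef_pos: [0.4372, -0.1694, 0.0046]
tool_rot: [180.0, 0.0, 90.0]
ft_force: [-0.2, 0.6, 0.4]
width: 0.0849
grasp_force: 0.0
time: 10.25
eef_pos: [0.4367, -0.1692, 0.1149]
tool_rot: [-180.0, -0.0, 90.0]
ft_force: [0.5, 0.7, -0.3]
width: 0.085
grasp_force: 0.0
[ 0.4367 -0.1692  0.1149] [277.7126 213.5422]
```

View pics/p1.png

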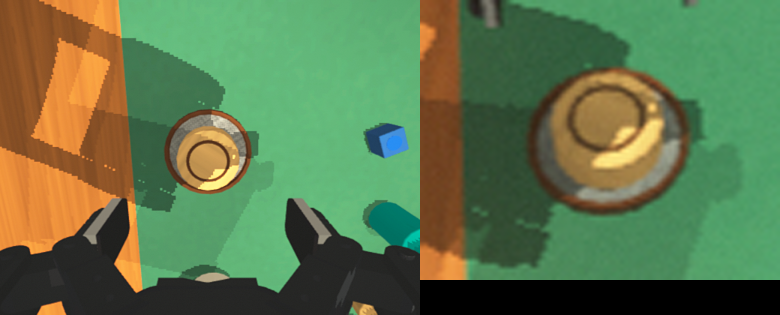

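The puck lies inside the large round tray's rim. In p1 it is at (208,158) inside the tray centred at (207,151). Next is the die.

```bash
python3 -m jog '0 0 0 1 0.57 0 85;0 0 0 1 0.57 0 85;0 0 0 1 0.57 0 85;0 0 0 1 0.57 0 85;0 0 0 1 0.57 0 85;0 0 0 1 0.57 0 85;0 0 0 1 0.57 0 85;0 0 0 1 0.57 0 85;0 0 0 1 0.57 0 85;0 0 0 1 0.57 0 85'; python3 -m jog '0 0 0 0.54 0 0 85;0 0 -1 0 0 0 85;0 0 -1 0 0 0 85;0 0 -1 0 0 0 85;0 0 -0.5 0 0 0 85;0 0 0 0 0 0.8 85;0 0 0 0 0 0.8 85;0 0 0 0 0 0.8 85;0 0 0 0 0 0.6 85;0 0 0 0 0 0.45 85';python3 -m jog '0 0 0 0 0 0 85;0 0 0 0 0 0 30;0 0 0 0 0 0 30;0 0 0 0 0 0 30;0 0 0 0 0 0 30;0 0 0 0 0 0 30;0 0 0 0 0 0 30;0 0 0 0 0 0 30;0 0 0 0 0 0 30;0 0 0 0 0 0 30'
```

```text
time: 11.18
eef_pos: [0.6078, 0.1323, 0.1137]
tool_rot: [-179.9, 0.0, 90.0]
ft_force: [1.0, -0.8, 0.1]
width: 0.0852
grasp_force: 0.0
time: 12.02
eef_pos: [0.6063, 0.1465, 0.0085]
tool_rot: [-179.8, -0.0, 107.5]
ft_force: [-0.4, -0.6, 0.4]
width: 0.0845
grasp_force: 0.0
time: 12.85
eef_pos: [0.6088, 0.147, 0.0131]
tool_rot: [179.9, 0.0, 107.5]
ft_force: [0.0, -0.9, 7.5]
width: 0.0431
grasp_force: 61.7
```

```bash
python3 -m jog '0 0 0 0 0 -0.6 30;0 0 1 0 0 -0.8 30;0 0 1 0 0 -0.8 30;0 0 1 0 0 -0.8 30;0 0 0.5 0 0 0 30;0 0 0 0.2 -1 0 30;0 0 0 0.2 -1 0 30;0 0 0 0.17 -1 0 30;0 0 0 0 -1 0 30;0 0 0 0 -0.72 0 30'; python3 -m jog '0 0 1 0 0 0 30;0 0 1 0 0 0 30;0 0 1 0 0 0 30;0 0 1 0 0 0 30;0 0 1 0 0 0 30;0 0 0.16 0 0 0.8 30;0 0 0 0 0 0.6 30;0 0 0 0 0 0 30;0 0 0 0 0 0 30;0 0 0 0 0 0 30'
```

```text
time: 13.68
eef_pos: [0.4639, 0.164, 0.1023]
tool_rot: [-180.0, -0.0, 90.0]
ft_force: [0.4, -0.1, -0.2]
width: 0.0431
grasp_force: 61.3
time: 14.52
eef_pos: [0.4668, 0.1641, 0.0606]
tool_rot: [180.0, -0.0, 64.2]
ft_force: [0.6, -0.6, -0.3]
width: 0.0432
grasp_force: 61.2
```

```bash
python3 -m jog '0 0 0 0 0 0.5 30;0 0 0 0 0 0.5 30;0 0 0 0 0 0.3 30;0 0 0 0 0 0.15 30;0 0 0 0 0 0.08 30;0 0 0 0 0 0 30;0 0 0 0 0 0 30;0 0 0 0 0 0 30;0 0 0 0 0 0 30;0 0 0 0 0 0 30'
```

```text
time: 15.35
eef_pos: [0.4664, 0.1641, 0.0155]
tool_rot: [180.0, -0.0, 64.2]
ft_force: [-6.8, -0.0, 29.0]
width: 0.0436
grasp_force: 65.8
```

```bash
python3 -m jog '0 0 0 0 0 -0.06 30;0 0 0 0 0 0 60;0 0 0 0 0 0 85;0 0 0 0 0 0 85;0 0 0 0 0 0 85;0 0 0 0 0 -0.5 85;0 0 0 0 0 -0.8 85;0 0 0 0 0 -0.8 85;0 0 0 0 0 -0.8 85;0 0 0 0 0 -0.3 85'; python3 -m jog '0 0 1 0 0 0 85;0 0 1 0 0 0 85;0 0 1 0 0 0 85;0 0 1 0 0 0 85;0 0 1 0 0 0 85;0 0 1 0 0 0 85;0 0 1 0 0 0 85;0 0 1 0 0 0 85;0 0 1 0 0 0 85;0 0 1 0 0 0 85'; python3 -m jog '0 0 1 0 0 0 85;0 0 1 0 0 0 85;0 0 0.84 0 0 0 85;0 0 0 0.9 1 0 85;0 0 0 0.9 1 0 85;0 0 0 0.9 1 0 85;0 0 0 0.9 1 0 85;0 0 0 0.9 1 0 85;0 0 0 0 0 0 85;0 0 0 0 0 0 85'
python3 - <<'E'
from wr import *
im,T,s=snap();print(s["eef_pos"],s["tool_rot"],proj(T,[.6017,.0083,.02]))
t=camera("side")[140:190,210:290]
a=cv2.resize(im,(420,315));b=cv2.resize(t,None,fx=4,fy=4,interpolation=2)
b=cv2.copyMakeBorder(b,0,315-b.shape[0],0,0,0)
cv2.imwrite("pics/p2.png",np.hstack([a,b])[:,:,::-1])
E
```

```text
time: 16.18
eef_pos: [0.4674, 0.1643, 0.1141]
tool_rot: [179.9, -0.1, 64.2]
ft_force: [1.2, 0.7, 1.1]
width: 0.0849
grasp_force: 0.0
time: 17.02
eef_pos: [0.4662, 0.1639, 0.1111]
tool_rot: [180.0, 0.0, 13.9]
ft_force: [-0.3, 1.0, -0.3]
width: 0.0846
grasp_force: 0.0
time: 17.85
eef_pos: [0.6022, 0.0121, 0.1107]
tool_rot: [180.0, 0.0, -0.2]
ft_force: [-1.0, 1.1, -0.4]
width: 0.0852
grasp_force: 0.0
[0.6022 0.0121 0.1107] [179.9969   0.0125  -0.177 ] [282.5539 211.2235]
```

View pics/p2.png

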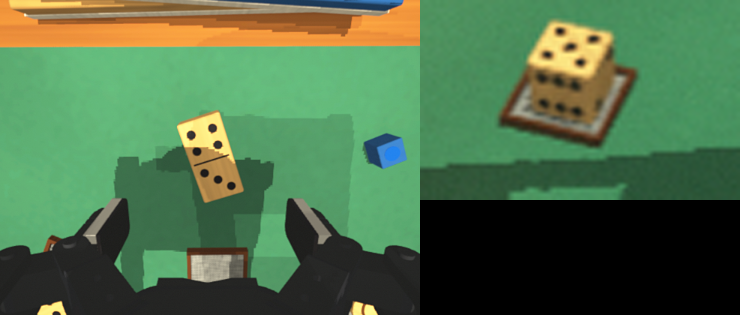

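The die sits aligned inside the square tray. The domino's line is at (281,213), as predicted.

```bash
python3 -m jog '0 0 0 0 0.12 0 85;0 0 -1 0 0 0 85;0 0 -1 0 0 0 85;0 0 -1 0 0 0 85;0 0 -0.64 0 0 0 85;0 0 0 0 0 0.8 85;0 0 0 0 0 0.8 85;0 0 0 0 0 0.8 85;0 0 0 0 0 0.7 85;0 0 0 0 0 0.5 85'; python3 -m jog '0 0 0 0 0 0 85;0 0 0 0 0 0 25;0 0 0 0 0 0 25;0 0 0 0 0 0 25;0 0 0 0 0 0 25;0 0 0 0 0 0 25;0 0 0 0 0 0 25;0 0 0 0 0 0 25;0 0 0 0 0 0 25;0 0 0 0 0 0 25'; python3 -m jog '0 0 0 0 0 -0.6 25;0 0 1 0 0 -0.8 25;0 0 1 0 0 -0.8 25;0 0 1 0 0 -0.3 25;0 0 0.52 0 0 0 25;0 0 0 0 0 0 25;0 0 0 0 0 0 25;0 0 0 0 0 0 25;0 0 0 0 0 0 25;0 0 0 0 0 0 25'
```

```text
time: 18.78
eef_pos: [0.5998, 0.0113, 0.0019]
tool_rot: [-180.0, 0.1, 18.3]
ft_force: [-0.1, -0.4, 0.7]
width: 0.0849
grasp_force: 0.0
time: 19.62
eef_pos: [0.6021, 0.0105, 0.0051]
tool_rot: [180.0, -0.1, 18.2]
ft_force: [-2.2, 1.4, 11.5]
width: 0.0384
grasp_force: 60.6
time: 20.45
eef_pos: [0.6011, 0.0104, 0.0782]
tool_rot: [-180.0, 0.0, 0.6]
ft_force: [0.4, -1.1, -0.4]
width: 0.0387
grasp_force: 60.8
```

```bash
python3 -m jog '0 0 0 -0.9 0.16 0 25;0 0 0 -0.9 0.16 0 25;0 0 0 -0.9 0 0 25;0 0 0 -0.9 0 0 25;0 0 0 -0.9 0 0 25;0 0 0 -0.83 0 0 25;0 0 0 0 0 0.6 25;0 0 0 0 0 0.6 25;0 0 0 0 0 0 25;0 0 0 0 0 0 25'; python3 -m jog '0 0 0 0 0 0.5 25;0 0 0 0 0 0.3 25;0 0 0 0 0 0.2 25;0 0 0 0 0 0.1 25;0 0 0 0 0 0 25;0 0 0 0 0 0 25;0 0 0 0 0 0 25;0 0 0 0 0 0 25;0 0 0 0 0 0 25;0 0 0 0 0 0 25'
```

```text
time: 21.28
eef_pos: [0.441, -0.0008, 0.0422]
tool_rot: [-180.0, 0.1, 0.6]
ft_force: [0.4, -0.8, -0.5]
width: 0.0382
grasp_force: 60.9
time: 22.12
eef_pos: [0.4417, -0.0009, 0.0099]
tool_rot: [180.0, -0.0, 0.6]
ft_force: [0.2, -0.7, 0.0]
width: 0.0382
grasp_force: 60.9
```

```bash
python3 -m jog '0 0 0 0 0 0.05 25;0 0 0 0 0 0 60;0 0 0 0 0 0 85;0 0 0 0 0 0 85;0 0 0 0 0 0 85;0 0 0 0 0 -0.5 85;0 0 0 0 0 -0.8 85;0 0 -1 0 0 -0.8 85;0 0 -1 0 0 -0.8 85;0 0 -1 0 0 -0.8 85'; python3 -m jog '0 0 -1 0 0 -0.8 85;0 0 -1 0 0 -0.5 85;0 0 -1 0 0 0 85;0 0 -1 0 0 0 85;0 0 -1 0 0 0 85;0 0 -1 0 0 0 85;0 0 -1 0 0 0 85;0 0 -1 0 0 0 85;0 0 -1 0 0 0 85;0 0 -1 0 0 0 85'; python3 -m jog '0 0 -1 0 0 0 85;0 0 -1 0 0 0 85;0 0 -1 0 0 0 85;0 0 -1 0 0 0 85;0 0 -0.88 0 0 0 85;0 0 0 -1 0.9 0 85;0 0 0 -1 0.9 0 85;0 0 0 -1 0.9 0 85;0 0 0 -1 0.9 0 85;0 0 0 -1 0.9 0 85'; python3 -m jog '0 0 0 -1 0.88 0 85;0 0 0 -1 0 0 85;0 0 0 -1 0 0 85;0 0 0 -1 0 0 85;0 0 0 -1 0 0 85;0 0 0 -0.53 0 0 85;0 0 0 0 0 0 85;0 0 0 0 0 0 85;0 0 0 0 0 0 85;0 0 0 0 0 0 85'
python3 - <<'E'
from wr import *
im,T,s=snap();print(s["eef_pos"],s["tool_rot"],proj(T,[.603,-.317,.085]))
t=camera("side")[185:235,210:290]
a=cv2.resize(im,(440,330));b=cv2.resize(t,None,fx=4,fy=4,interpolation=2)
b=cv2.copyMakeBorder(b,0,330-b.shape[0],0,0,0)
cv2.imwrite("pics/p3.png",np.hstack([a,b])[:,:,::-1])
E
```

```text
time: 22.95
eef_pos: [0.4412, -0.0009, 0.1202]
tool_rot: [-180.0, 0.0, 15.8]
ft_force: [0.6, 0.1, -0.5]
width: 0.0848
grasp_force: 0.0
time: 23.78
eef_pos: [0.4414, -0.0009, 0.1581]
tool_rot: [-180.0, 0.0, 65.8]
ft_force: [-0.2, -0.1, -0.2]
width: 0.085
grasp_force: 0.0
time: 24.62
eef_pos: [0.5774, -0.1525, 0.158]
tool_rot: [-180.0, -0.0, 90.0]
ft_force: [1.0, 0.2, -0.2]
width: 0.085
grasp_force: 0.0
time: 25.45
eef_pos: [0.6028, -0.3155, 0.1581]
tool_rot: [-180.0, -0.0, 90.0]
ft_force: [-0.2, 0.6, 0.1]
width: 0.0849
grasp_force: 0.0
[ 0.6028 -0.3155  0.1581] [-179.9763   -0.0274   90.0421] [276.0004 221.5281]
```

View pics/p3.png

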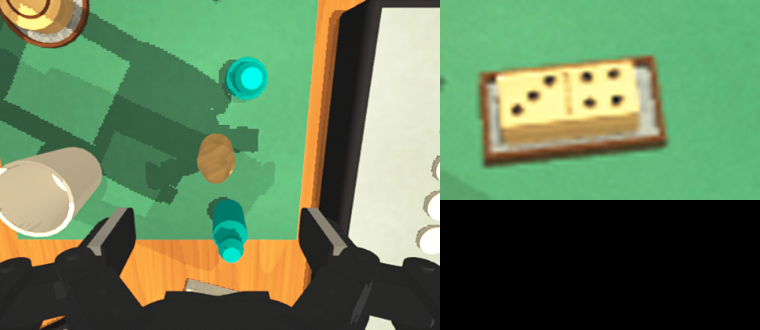

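The domino lies flat in its tray. The pin blob is at about (275,203) while I predicted the head at (276,221), so I take a closer crop.

```bash
python3 - <<'E'
from wr import *
im,T,s=snap();print(s["eef_pos"],proj(T,[.603,-.317,0]),proj(T,[.603,-.317,.052]),proj(T,[.603,-.317,.085]))
c=im[150:260,220:340];np.save("T3.npy",T)
cv2.imwrite("pics/p4.png",cv2.resize(c,None,fx=5,fy=5,interpolation=2)[:,:,::-1])
E
```

```text
[ 0.603  -0.3156  0.1582] [275.7819 190.2181] [275.7199 206.8561] [275.6664 221.1923]
```

View pics/p4.png

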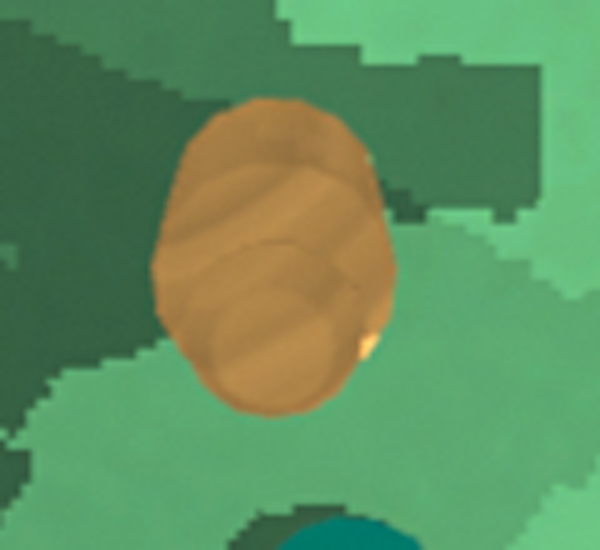

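The head is at (275,218), within 2 mm of the prediction, so the pin is at y ≈ −0.315. I descend and grip along x, clear of the turquoise pins.

```bash
python3 -m jog '0 0 0 0 0 0.7 75;0 0 0 0 0 0.7 75;0 0 0 0 0 0.7 75;0 0 0 0 0 0.6 75;0 0 0 0 0 0.6 75;0 0 0 0 0 0.5 75;0 0 0 0 0 0.4 75;0 0 0 0 0 0.3 75;0 0 0 0 0 0.17 75;0 0 0 0 0 0 75'; python3 -m jog '0 0 0 0 0 0 55;0 0 0 0 0 0 45;0 0 0 0 0 0 38;0 0 0 0 0 0 25;0 0 0 0 0 0 25;0 0 0 0 0 0 25;0 0 0 0 0 0 25;0 0 0 0 0 0 25;0 0 0 0 0 0 25;0 0 0 0 0 0 25'; python3 -m jog '0 0 0 0 0 -0.4 25;0 0 0 0 0 -0.7 25;0 0 0 0 0 -0.7 25;0 0 0 0 0 -0.7 25;0 0 0 0 0 -0.7 25;0 0 0 0 0 -0.7 25;0 0 0 0 0 -0.7 25;0 0 0 0 0 0 25;0 0 0 0 0 0 25;0 0 0 0 0 0 25'
```

```text
time: 26.43
eef_pos: [0.6026, -0.3164, 0.0172]
tool_rot: [-179.9, -0.0, 90.0]
ft_force: [-0.8, 1.0, -0.6]
width: 0.0749
grasp_force: 0.0
time: 27.27
eef_pos: [0.6033, -0.3171, 0.0191]
tool_rot: [179.9, 0.0, 90.0]
ft_force: [-2.5, 0.6, 7.3]
width: 0.0344
grasp_force: 59.5
time: 28.1
eef_pos: [0.6027, -0.3167, 0.1563]
tool_rot: [180.0, 0.0, 90.0]
ft_force: [0.4, -0.3, -0.3]
width: 0.0345
grasp_force: 59.8
```

```bash
python3 -m jog '0 0 0 0.6 0 0 25;0 0 0 1 0 0 25;0 0 0 1 0 0 25;0 0 0 1 0 0 25;0 0 0 1 0 0 25;0 0 0 1 0 0 25;0 0 0 1 0 0 25;0 0 0 1 0 0 25;0 0 0 1 0 0 25;0 0 0 1 0 0 25'; python3 -m jog '0 0 0 1 -0.5 0 25;0 0 0 1 -0.5 0 25;0 0 0 1 -0.5 0 25;0 0 0 1 -0.5 0 25;0 0 0 1 -0.5 0 25;0 0 0 1 -0.5 0 25;0 0 0 1 -0.5 0 25;0 0 0 1 -0.5 0 25;0 0 0 1 -0.5 0 25;0 0 0 1 -0.12 0 25';python3 -m jog '0 0 0 1 0 0 25;0 0 0 0.5 0 0 25;0 0 0 0.2 0 0 25;0 0 0 0 0 0.8 25;0 0 0 0 0 0.8 25;0 0 0 0 0 0.8 25;0 0 0 0 0 0.6 25;0 0 0 0 0 0 25;0 0 0 0 0 0 25;0 0 0 0 0 0 25'
python3 - <<'E'
from wr import *
im,T,s=snap();print(s["eef_pos"],proj(T,[.464,.324,.008]))
b=cv2.resize(camera("side")[70:150,200:300],None,fx=4,fy=4,interpolation=2)
a=cv2.resize(im,(427,320))
cv2.imwrite("pics/p5.png",np.hstack([a,b[:320,:370]])[:,:,::-1])
E
```

```text
time: 28.93
eef_pos: [0.6018, -0.0268, 0.1551]
tool_rot: [-179.9, -0.0, 90.0]
ft_force: [0.8, -0.2, -0.3]
width: 0.0341
grasp_force: 59.8
time: 29.77
eef_pos: [0.4607, 0.2721, 0.1551]
tool_rot: [-179.8, 0.1, 90.0]
ft_force: [0.7, -0.1, -0.6]
width: 0.035
grasp_force: 59.9
time: 30.6
eef_pos: [0.4647, 0.322, 0.0667]
tool_rot: [180.0, -0.0, 90.0]
ft_force: [0.1, 0.6, -0.2]
width: 0.0344
grasp_force: 59.9
[0.4647 0.322  0.0667] [274.4746 223.5137]
```

View pics/p5.png

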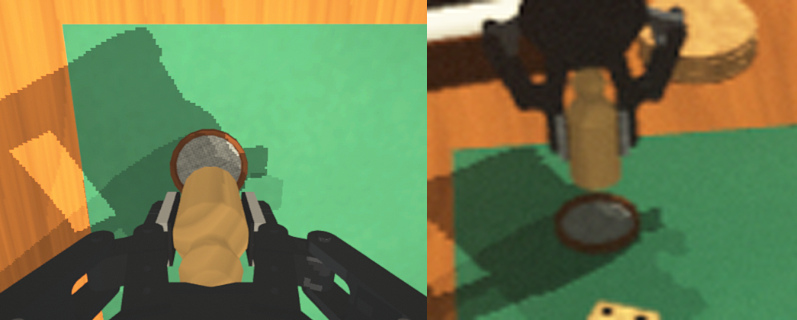

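The pin hangs upright in line with the small round tray, which is seen at (274,219). It needs 2 mm more in +y, then down.

```bash
python3 -m jog '0 0 0 0.08 0 0.4 25;0 0 0 0 0 0.4 25;0 0 0 0 0 0.3 25;0 0 0 0 0 0.2 25;0 0 0 0 0 0.1 25;0 0 0 0 0 0.05 25;0 0 0 0 0 0 25;0 0 0 0 0 0 25;0 0 0 0 0 0 25;0 0 0 0 0 0 25'
```

```text
time: 31.53
eef_pos: [0.4645, 0.3247, 0.0225]
tool_rot: [180.0, -0.0, 90.0]
ft_force: [-0.7, 0.3, -0.4]
width: 0.0345
grasp_force: 60.0
```

```bash
python3 -m jog '0 0 0 0 0 0.05 25;0 0 0 0 0 0 25;0 0 0 0 0 0 25;0 0 0 0 0 0 25;0 0 0 0 0 0 25;0 0 0 0 0 0 25;0 0 0 0 0 0 25;0 0 0 0 0 0 25;0 0 0 0 0 0 25;0 0 0 0 0 0 25'
```

```text
time: 32.37
eef_pos: [0.4646, 0.3248, 0.022]
tool_rot: [180.0, -0.0, 90.0]
ft_force: [-5.2, -2.6, 22.0]
width: 0.0343
grasp_force: 62.1
```

Contact with the floor: 22 N. I ease off, open slowly, and lift straight up.

```bash
python3 -m jog '0 0 0 0 0 -0.04 25;0 0 0 0 0 0 34;0 0 0 0 0 0 38;0 0 0 0 0 0 45;0 0 0 0 0 0 55;0 0 0 0 0 0 65;0 0 0 0 0 0 75;0 0 0 0 0 0 75;0 0 0 0 0 0 75;0 0 0 0 0 0 75'; python3 -m jog '0 0 0 0 0 -0.3 75;0 0 0 0 0 -0.6 75;0 0 0 0 0 -0.7 75;0 0 0 0 0 -0.7 75;0 0 0 0 0 -0.7 75;0 0 0 0 0 -0.7 75;0 0 0 0 0 -0.7 75;0 0 0 0 0 -0.7 75;0 0 0 0 0 0 75;0 0 0 0 0 0 75'; python3 -m jog '0 0 0 -1 0.3 -0.3 75;0 0 0 -1 0.3 -0.3 75;0 0 0 -1 0.3 -0.3 75;0 0 0 -1 0.3 0 75;0 0 0 -1 0.3 0 75;0 0 0 -1 0 0 75;0 0 0 -1 0 0 75;0 0 0 0 0 0 75;0 0 0 0 0 0 75;0 0 0 0 0 0 75'
python3 - <<'E'
from wr import *
a=cv2.resize(camera("top")[140:285,75:460],(780,294),interpolation=2)
b=cv2.resize(camera("side")[80:390,200:400],None,fx=.95,fy=.95)
c=cv2.resize(camera("side")[80:240,200:360],(294,294),interpolation=2)
bb=np.zeros((294,780,3),np.uint8);bb[:,:b.shape[1]]=b[:294];bb[:,250:544]=c
cv2.imwrite("pics/p6.png",np.vstack([a,bb])[:,:,::-1])
E
```

```text
time: 33.2
eef_pos: [0.4644, 0.3246, 0.0222]
tool_rot: [-180.0, 0.0, 90.0]
ft_force: [-0.3, -0.2, 0.7]
width: 0.0752
grasp_force: 0.0
time: 34.03
eef_pos: [0.465, 0.325, 0.1769]
tool_rot: [179.9, -0.1, 90.0]
ft_force: [-0.2, -0.1, -0.2]
width: 0.075
grasp_force: 0.0
time: 34.87
eef_pos: [0.5091, 0.1146, 0.2018]
tool_rot: [-180.0, -0.0, 89.9]
ft_force: [-0.2, 0.8, 1.2]
width: 0.0752
grasp_force: 0.0
```

View pics/p6.png

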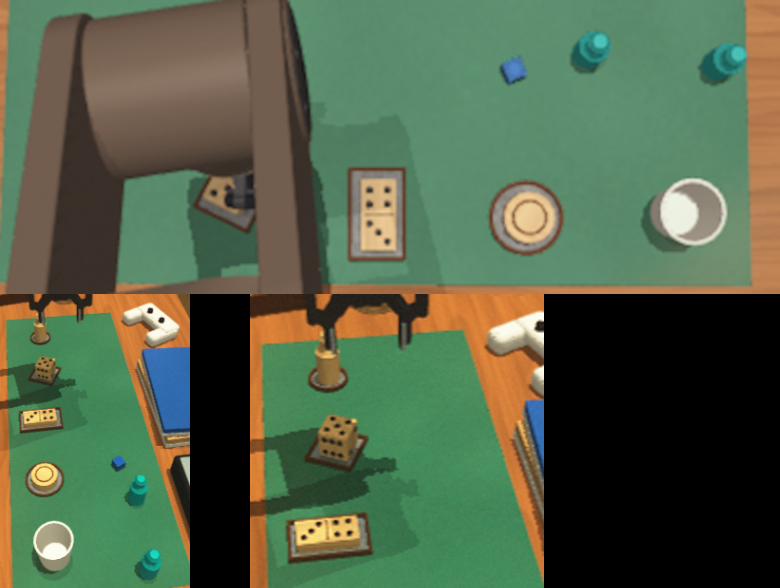

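All four pieces are in their trays: puck at (528,217) and domino at (379,215) in the top view, pin upright at (327,365) and die at (337,437) in the side view. The cup, chalk and turquoise pins have not moved, and the robot is clear.

```bash
python3 -c "from workcell import *;print(sign_off())"
```

```text
the job is handed in; nothing more can be done
None
```

The job is handed in: the puck, die, domino and pin are each in their own tray (flat, with the pin upright), the cup and chalk were left where they were, and it took about 35 s of the 104 s allowed.

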